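# Find the rattling core case and hold it out

### The arm

A 6-joint arm with a two-finger parallel gripper is mounted at the origin on the work surface. World frame = base frame: x ahead of the robot, y to its left, z up, the work surface at z = 0. Lengths are in mm, angles in rad, forces in N, time in s.
With the tool pointing down it reaches from about 300 to 775 mm from the base axis. Payload 14.6 kg.
Tool frame: the origin (TCP) lies between the finger pads; the fingertips stand 19 mm ahead of it and the grasp point (between the pads) is the TCP (manip.tcp_to_tips is the distance from the TCP to the fingertips, in mm); x points along the fingers, z is the direction in which the jaws open and shut, and the axes are right-handed (so a half turn about x gives the same grasp; the last joint's range is limited). The gripper opens to 94 mm and grips with 3 to 60 N. Pads are 16 mm wide; open, the fingers measure 119 mm over their backs; the gripper's body (75 mm by 177 mm) begins 78 mm behind the grasp point.
Start: joints at [-1.218, 0.3, 1.521, -0, 1.321, -0.067], TCP at [224.16, -502.237, 224.446] pointing down, gripper open.
Joint ranges: [-3.03, 3.03], [-0.79, 2.21], [0.23, 2.52], [-1.04, 4.18], [0, 3.07], [-2.55, 2.55]. Speed limits (rad/s): [2.22, 2.22, 2.57, 3.14, 3.14, 3.14].

### API

Orientations are given as [roll, pitch, yaw] about the fixed x, y, z axes, in that order (R = Rz(yaw) Ry(pitch) Rx(roll)).
In Python, from cell import manip gives the robot as it stands.
- The arm moves only by the tool jog_arm, never from a script. Its argument "moves" is a list that holds one entry, the list of rows, each a list of 6 numbers: the shift along the world's x, y, z in mm, then the turn, a rotation vector about the world's x, y, z in degrees. In form: [[[dx, dy, dz, wx, wy, wz], ...]]. A call has 1 to 5 rows; each row shifts and turns the pose as measured when the row begins; what a row does not reach is not made up. A row lasts 1/10 s, in which the tool goes at most 50 mm and 8.59 degrees, less where a joint would pass 70% of its speed; a pose out of reach is approached as far as the arm can. A call is refused whole if a number of a shift passes 50 or a number of a turn 8.59, either way. A call with a gripper value outside its range is refused whole. "gripper" is the opening, from -1 (shut) to 1 (fully open), set as the call begins (left out, the last holds). The fingers move at their own pace and stop on an object; "squeeze" is the grip in N (left out, the last holds). Time passes only in rows, so rows that do not move let the fingers close. It gives the time, the measured TCP pose, the force and the opening at its end, in the units of the state.
- manip.read_state(): the state, without advancing time (a new reading comes with each control period).
- manip.camera(name): name is "side" or "top" or "wrist"; returns (picture, depth): 384x512x3 uint8, blue, green, red; 384x512 float32, mm along the optical axis (not along the pixel's ray), 0 where there is no reading.
- manip.camera_params(name): a dict with "fx", "fy", "cx", "cy" (pixels), "rvec" (rotation vector, rad) and "tvec" (3), from world to camera coordinates, as OpenCV has them. Camera axes: x right, y down, z forward; pixel columns grow to the right and rows downward; lengths in mm; the calibration is good to about 2 mm. A picture is of the moment at which its call begins: read the wrist's pose just before it. camera_params takes no time and is no camera call; for the wrist camera it gives the pose at the moment of the call.
- manip.sign_off(): hands the job in, once; it reports no verdict.
The state is a dict: "clock": time; "joints": joint angles; "qd": joint speeds; "effort": joint torques, N m; "eef_pos": TCP position; "eef_rot": TCP orientation; "wrist_force": force on the tool from outside, world axes, zero at the start; "moment": the same for the moment, N m; "finger_gap": finger opening in mm.
Only numpy, scipy, OpenCV 4.12 (cv2) and the standard library are available. Lean on these libraries where they do the work, as an engineer would, in place of code of your own. Each camera call takes 0.05 s, during which the arm holds its last target. There are 200 camera calls.

### The job

Three sealed drill-core cases lie on the logging table; in one of them the core has come loose. Pick the cases up and shake them lengthwise, hard enough for a loose core to slide to and fro, to find the one that rattles, and hold that one out, level and still, over the middle of the clipboard, about 18 cm above the table. Finish while still holding it there, with the other two cases lying flat on the table, lids up, away from the clipboard, and the dropper bottle and the stone stub left alone.

Things in the scene. Friction and masses are not known exactly. Their poses are not given: they have to be found in the camera images.
- case_1_center (a point): Centre (25 mm above the underside) of sealed aluminium case 1 of 3. All three look alike: closed boxes 150 mm long (own x), 54 mm wide (own y), 50 mm high (own z), lid up, dark seal line, a small steel latch on each end face; long sides clear to grip across the 54 mm. Each weighs 0.4 to 0.55 kg in all. They start side by side, parallel, on a 4 mm rubber mat.
- case_2_center (a point): Centre (25 mm above the underside) of sealed aluminium case 2 of 3. True of all three: inside is a drill core of 0.27 kg. In two cases it is packed fast; in one, which cannot be seen from outside and may be any, it is loose and slides along the case's length (own x), 34 mm either way from the middle (where it starts), knocking at the ends.
- case_3_center (a point): Centre (25 mm above the underside) of sealed aluminium case 3 of 3. True of whichever case has the loose core: it starts sliding at about 6 degrees of tilt or a shake over 1 m/s2 (tip 25 degrees for a brisk slide), stays where it is while the case is level and still, and shifts the weight by up to 0.09 N m either way about the case's middle.
- clipboard_center (a point): Middle of the top face of the black clipboard with a paper sheet, fixed to the table's far side: 110 mm (own x) by 220 mm (own y), 4 mm thick, with a 10 mm high steel clip at its +y end.
- dropper_center (a point): Centre of the white dropper bottle with a black cap, 40 mm across, 100 mm high, standing on the table to the right; a bystander.
- stub_center (a point): Centre of the grey stone stub, a piece of drill core 48 mm across and 70 mm high, standing on end on the table to the left; a bystander.
Things that resemble listed ones, but are neither listed nor needed, are in the scene too. What is shaped like the part that bears case_1_center but yellow is not meant. What is shaped like the part that bears case_2_center but blue is not meant.

How it is judged (in metres and radians):
On the way:
1. the rattling case, off the table, has been shaken so that its loose core slid towards an end (((distance between core_loose_c0 and case_1_center between 0.02 and 0.05 m and height (world z) of case_1_center above 0.06 m) or (distance between core_loose_c0 and case_2_center between 0.02 and 0.05 m and height (world z) of case_2_center above 0.06 m) or (distance between core_loose_c0 and case_3_center between 0.02 and 0.05 m and height (world z) of case_3_center above 0.06 m))).
At the end, for the whole second after the job is handed in: The rattling case is gripped over the clipboard: centre within 60 mm of its middle seen from above, 120 to 260 mm above the table, level to 0.2 rad, still (under 0.04 m/s). The other two lie at rest on the table, lids up, level to 0.12 rad, centres over 100 mm from the clipboard's middle (((distance between core_loose_c0 and case_1_center below 0.05 m and horizontal distance between case_1_center and clipboard_center below 0.06 m and height (world z) of case_1_center between 0.12 and 0.26 m and angle between case_1_center's own z axis and vertical below 0.2 rad and linear speed of case_1 below 0.04 m/s and angular speed of case_1 below 0.3 rad/s and contact force between case_1 and the fingers above 1 N and height (world z) of case_2_center between 0.018 and 0.04 m and angle between each of case_2_center, case_3_center's own z axis and vertical below 0.12 rad and linear speed of each of case_2, case_3 below 0.03 m/s and horizontal distance between each of case_2_center, case_3_center and clipboard_center above 0.1 m and height (world z) of case_3_center between 0.018 and 0.04 m) or (distance between core_loose_c0 and case_2_center below 0.05 m and horizontal distance between case_2_center and clipboard_center below 0.06 m and height (world z) of case_2_center between 0.12 and 0.26 m and angle between case_2_center's own z axis and vertical below 0.2 rad and linear speed of case_2 below 0.04 m/s and angular speed of case_2 below 0.3 rad/s and contact force between case_2 and the fingers above 1 N and height (world z) of case_1_center between 0.018 and 0.04 m and angle between each of case_1_center, case_3_center's own z axis and vertical below 0.12 rad and linear speed of each of case_1, case_3 below 0.03 m/s and horizontal distance between each of case_1_center, case_3_center and clipboard_center above 0.1 m and height (world z) of case_3_center between 0.018 and 0.04 m) or (distance between core_loose_c0 and case_3_center below 0.05 m and horizontal distance between case_3_center and clipboard_center below 0.06 m and height (world z) of case_3_center between 0.12 and 0.26 m and angle between case_3_center's own z axis and vertical below 0.2 rad and linear speed of case_3 below 0.04 m/s and angular speed of case_3 below 0.3 rad/s and contact force between case_3 and the fingers above 1 N and height (world z) of case_1_center between 0.018 and 0.04 m and angle between each of case_1_center, case_2_center's own z axis and vertical below 0.12 rad and linear speed of each of case_1, case_2 below 0.03 m/s and horizontal distance between each of case_1_center, case_2_center and clipboard_center above 0.1 m and height (world z) of case_2_center between 0.018 and 0.04 m))); the arm keeps its last pose, push and grip.
It fails at once if the dropper bottle or the stone stub is moved more than 30 mm or tipped (distance of any of dropper_center, stub_center from where it was at the start of the episode above 0.03 m or angle between any of dropper_center, stub_center's own z axis and vertical above 0.4 rad).
It also fails if it takes over 72 s, if anything falls off the work surface, if the arm or the gripper's body presses on something with over 40 N, if the wrist force passes 120 N, or if a joint passes its speed limit or range.

## Working session

There is one attempt and no reset: what is moved stays moved. The work goes in short steps, Python scripts to look and compute and a tool call to move; the robot and the scene stay as the last step left them, time stands still between calls to the robot, and variables do not carry over. Pictures are saved under pics/ and viewed, about 8 in all and at most 12, crops included, and the job is handed in when it is done.

Besides the shell and the picture viewer there is one more tool, called after "Call:" as name(argument=value, ...) on one line, values as JSON. jog_arm: Moves the arm, as the interface text tells. Its arguments: {"type":"object","properties":{"moves":{"type":"array","items":{"type":"array","items":{"type":"array","items":{"type":"number"}}}},"gripper":{"type":"number"},"squeeze":{"type":"number"}},"required":["moves"]}

```bash
mkdir -p pics; cat > h.py <<'E'
import numpy as np, cv2
from cell import manip
def cam(name,fn=None):
    p=manip.camera_params(name); im,d=manip.camera(name)
    if fn: cv2.imwrite('pics/'+fn,im); np.savez('pics/'+fn+'.npz',im=im,d=d,**p)
    return im,d,p
def world(p,d,u,v):
    R=cv2.Rodrigues(np.array(p['rvec'],float))[0]; z=d[int(v),int(u)]
    c=np.array([(u-p['cx'])/p['fx']*z,(v-p['cy'])/p['fy']*z,z])
    return R.T@(c-np.array(p['tvec'],float).ravel())
E
python3 - <<'E'
from h import *
a=cam('top','t0.png')[0]; b=cam('side','s0.png')[0]
print(manip.read_state())
cv2.imwrite('pics/top0.png',cv2.resize(a,(800,600)))
cv2.imwrite('pics/side0.png',b)
E
```

```text
{'clock': 0.1, 'joints': array([-1.21755939e+00,  3.00433688e-01,  1.52155148e+00, -1.66305102e-05,
        1.32070210e+00, -6.65893744e-02]), 'qd': array([-0.00128322, -0.00346224, -0.00329596, -0.0008478 ,  0.00092206,
       -0.00111739]), 'effort': array([-4.18286054e-04, -5.32650733e+01, -3.53285694e+01,  7.08905957e-02,
        2.34738778e-02, -6.66211849e-05]), 'eef_pos': array([ 224.10015259, -502.02186611,  223.91936362]), 'eef_rot': array([3.08971846, 1.56970159, 1.93875256]), 'wrist_force': array([ 0.04887221,  0.24522024, -0.46792938]), 'moment': array([-0.05617527, -0.01299202,  0.00380775]), 'finger_gap': 93.66636946294935}
```

View pics/top0.png

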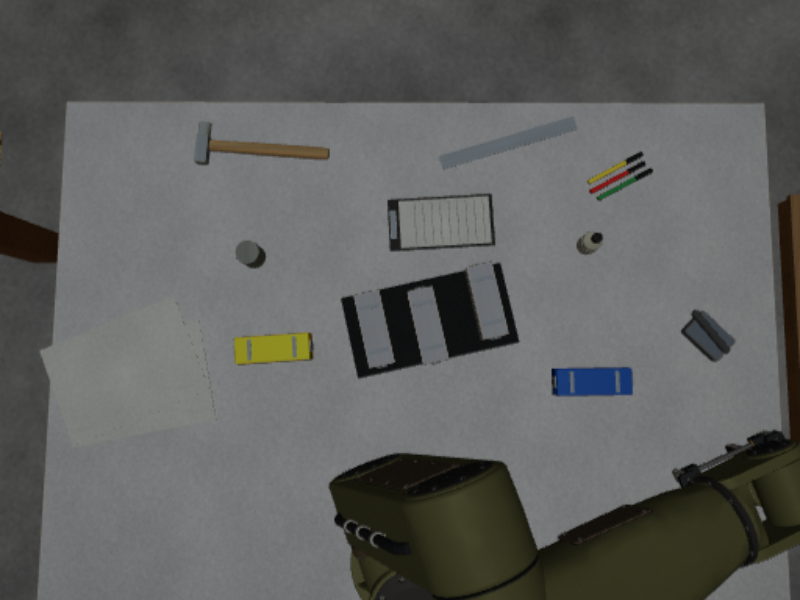

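View pics/side0.png

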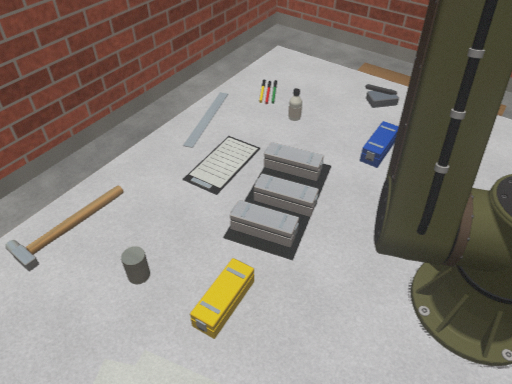

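The top view shows three grey cases on the black mat, at about (375,328), (428,324) and (488,300). The yellow case at (273,348) and the blue one at (592,381) are decoys. The clipboard is at (441,222), the dropper at (592,242) and the stub at (250,253). Next I'll fit the case tops from depth and view an enlarged crop to confirm.

```bash
python3 - <<'E'
from h import *
f=np.load('pics/t0.png.npz'); d=f['d']; im=f['im']; p=f
R=cv2.Rodrigues(f['rvec'])[0]; v,u=np.mgrid[:384,:512]
C=np.stack([(u-p['cx'])/p['fx']*d,(v-p['cy'])/p['fy']*d,d],-1); W=(C-f['tvec'].ravel())@R
np.save('pics/W.npy',W)
m=((W[...,2]>42)&(W[...,2]<70)&(d>0)&(v<245)&(v>160)&(u>200)&(u<340)).astype(np.uint8)
n,l,s,c=cv2.connectedComponentsWithStats(m)
for i in range(1,n):
    if s[i,4]<60: continue
    P=W[l==i]; r=cv2.minAreaRect(P[:,:2].astype(np.float32)); print(s[i],c[i],r,np.median(P[:,2]))
def px(U,V): return W[int(V*.64),int(U*.64)].round()
for n,q in dict(clip=[(388,200),(495,195),(494,246),(390,250),(441,222)],drop=[(597,238)],stub=[(247,248)],mat=[(342,298),(500,263),(518,342),(359,376)]).items(): print(n,[px(*k) for k in q])
cv2.imwrite('pics/c0.png',cv2.resize(im[115:250,140:420],None,fx=2.8,fy=2.8,interpolation=2))
E
```

```text
[298 168  28  50 843] [311.51008304 192.37366548] ((518.7703857421875, -145.999267578125), (154.97113037109375, 54.90233612060547), 12.779703140258789) 52.238934397686265
[260 183  27  50 841] [273.39952438 207.87990488] ((469.70135498046875, -26.575469970703125), (155.1407470703125, 54.24555969238281), 12.794853210449219) 52.58209518670484
[226 186  27  50 842] [238.97268409 210.29572447] ((461.6833801269531, 80.98577880859375), (155.06629943847656, 54.03945541381836), 12.696073532104492) 52.85932288950313
clip [array([734.,  56.,   3.]), array([ 750., -169.,   -3.]), array([ 638., -167.,    2.]), array([629.,  52.,  -7.]), array([688., -56.,  -0.])]
drop [array([ 637., -355.,  103.])]
stub [array([622., 334.,  70.])]
mat [array([529., 152.,  -1.]), array([ 603., -180.,   -4.]), array([ 440., -214.,   -3.]), array([368., 114.,  10.])]
```

View pics/c0.png

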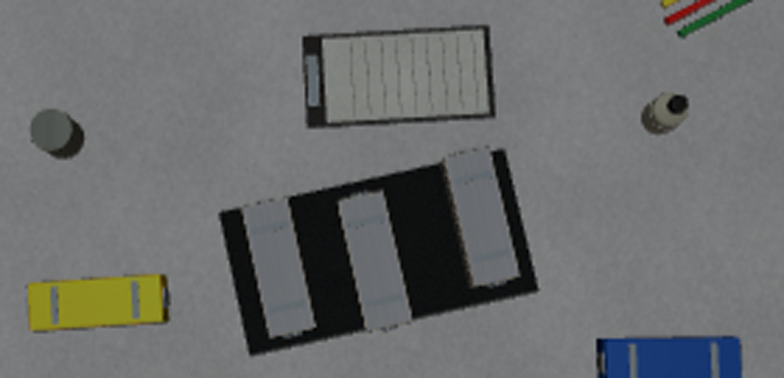

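The crop confirms the three meant cases are the grey ones on the mat. Measured tops are 155x54 mm at z of about 52, with the long axis at +12.8° from x. I'll start with the middle case, B, and first work out the tool turn.

```bash
cat >> h.py <<'E'
from scipy.spatial.transform import Rotation as Ro
def st():
    s=manip.read_state(); R=Ro.from_euler('xyz',s['eef_rot']).as_matrix()
    print(round(s['clock'],2),'pos',s['eef_pos'].round(1),'x',R[:,0].round(3),'z',R[:,2].round(3),'F',s['wrist_force'].round(2),'M',s['moment'].round(3),'gap',round(s['finger_gap'],1))
    return s,R
def rot_to(yj=102.8):
    s,R=st(); a=np.radians(yj)
    for sg in (1,-1):
        x=np.array([0,0,-1.]); z=sg*np.array([np.cos(a),np.sin(a),0]); T=np.stack([x,np.cross(z,x),z],1)
        print('rotvec deg',np.degrees(Ro.from_matrix(T@R.T).as_rotvec()).round(1))
E
python3 -c "
from h import *
rot_to(); print(manip.read_state()['joints'])"
```

```text
0.1 pos [ 224.1 -502.   223.9] x [-0.     0.001 -1.   ] z [ 0.408 -0.913 -0.001] F [ 0.05  0.25 -0.47] M [-0.056 -0.013  0.004] gap 93.7
rotvec deg [ 0.000e+00 -1.000e-01  1.687e+02]
rotvec deg [ -0.1  -0.  -11.3]
[-1.21755939e+00  3.00433688e-01  1.52155148e+00 -1.66305102e-05
  1.32070210e+00 -6.65893744e-02]
```

Call:
jog_arm(moves=[[[30, 36, 0, 0, 0, -3], [30, 36, 0, 0, 0, -3], [30, 36, 0, 0, 0, -3], [30, 36, 0, 0, 0, -2.3], [30, 36, 0, 0, 0, 0]]], gripper=1, squeeze=50)

```text
clock: 0.6
eef_pos: [374.4, -318.2, 221.8]
eef_rot: [-2.832, 1.567, 2.086]
wrist_force: [2.0, -0.0, 1.0]
finger_gap: 94.1
```

Call:
jog_arm(moves=[[[30, 36, 0, 0, 0, 0], [30, 36, -10, 0, 0, 0], [30, 36, -10, 0, 0, 0], [25, 30, -10, 0, 0, 0], [0, 0, 0, 0, 0, 0]]])

```text
clock: 1.1
eef_pos: [494.8, -169.5, 190.1]
eef_rot: [-2.804, 1.566, 2.119]
wrist_force: [-0.7, 0.5, -0.2]
finger_gap: 93.8
```

```bash
python3 -c "
from h import *
rot_to()
im,d,p=cam('wrist','w1.png')"
```

```text
1.1 pos [ 494.8 -169.5  190.1] x [-0.003  0.004 -1.   ] z [ 0.208 -0.978 -0.005] F [-0.7   0.53 -0.18] M [ 0.009 -0.006  0.018] gap 93.8
rotvec deg [  -0.2    0.4 -179.2]
rotvec deg [-0.2 -0.1  0.8]
```

View pics/w1.png

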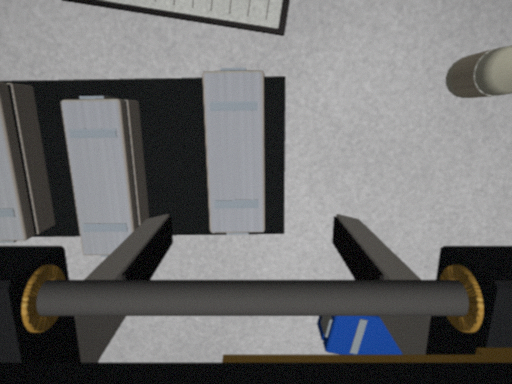

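The wrist view shows case A at (235,152), with top corners near (203,71), (264,70), (266,232) and (209,234). I'll refine its pose from the wrist depth.

```bash
cat >> h.py <<'E'
def fit(f):
    d=f['d']; R=cv2.Rodrigues(np.array(f['rvec'],float))[0]; v,u=np.mgrid[:384,:512]
    C=np.stack([(u-f['cx'])/f['fx']*d,(v-f['cy'])/f['fy']*d,d],-1); W=(C-np.array(f['tvec'],float).ravel())@R
    m=((W[...,2]>48)&(W[...,2]<60)&(d>0)&(v<240)).astype(np.uint8)
    n,l,s,c=cv2.connectedComponentsWithStats(m)
    for i in range(1,n):
        if s[i,4]>1500:
            P=W[l==i]; print(s[i],cv2.minAreaRect(P[:,:2].astype(np.float32)),np.median(P[:,2]))
E
python3 -c "
from h import *
fit(np.load('pics/w1.png.npz'))"
```

```text
[ 203   67   62  168 9513] ((517.9766845703125, -146.8134765625), (155.83888244628906, 53.977447509765625), 12.734283447265625) 54.25563038486463
[   0   82   31  158 2595] ((464.9004211425781, 54.5361328125), (149.38380432128906, 26.137130737304688), 3.0916378498077393) 54.11230136740059
[  61   96   75  144 8328] ((477.98175048828125, -25.602638244628906), (135.41131591796875, 54.29487228393555), 12.792322158813477) 54.44925057998379
```

Call:
jog_arm(moves=[[[23, 22.5, -30, 0, 0, 0.8], [0, 0, -40, 0, 0, 0], [0, 0, -40, 0, 0, 0], [0, 0, -25, 0, 0, 0], [0, 0, 0, 0, 0, 0]]])

```text
clock: 1.65
eef_pos: [516.0, -151.9, 53.6]
eef_rot: [2.187, 1.569, 0.837]
wrist_force: [-0.0, 0.2, -0.0]
finger_gap: 94.4
```

```bash
python3 -c "
from h import *
rot_to()"
```

```text
1.65 pos [ 516.  -151.9   53.6] x [ 0.001  0.001 -1.   ] z [ 0.219 -0.976 -0.001] F [-0.03  0.21 -0.03] M [ 0.004  0.002 -0.048] gap 94.4
rotvec deg [ 1.000e-01  1.000e-01 -1.798e+02]
rotvec deg [-0.1  0.1  0.2]
```

Rotation is aligned, with 5 mm left to correct in y. I'll descend, close and lift.

Call:
jog_arm(moves=[[[2, 5, -12, 0, 0, 0], [0, 0, -10, 0, 0, 0], [0, 0, 0, 0, 0, 0]]])

```text
clock: 1.95
eef_pos: [518.9, -148.5, 33.0]
eef_rot: [1.362, 1.566, 0.01]
wrist_force: [0.6, -0.2, 0.6]
finger_gap: 93.6
```

Call:
jog_arm(moves=[[[0, 0, 0, 0, 0, 0], [0, 0, 0, 0, 0, 0], [0, 0, 0, 0, 0, 0], [0, 0, 0, 0, 0, 0], [0, 0, 0, 0, 0, 0]]], gripper=-1, squeeze=50)

```text
clock: 2.45
eef_pos: [520.2, -149.1, 35.8]
eef_rot: [1.191, 1.562, -0.162]
wrist_force: [-0.6, 2.0, -0.9]
finger_gap: 57.7
```

Call:
jog_arm(moves=[[[0, 0, 0, 0, 0, 0], [0, 0, 0, 0, 0, 0], [0, 0, 20, 0, 0, 0], [0, 0, 40, 0, 0, 0], [0, 0, 40, 0, 0, 0]]])

```text
clock: 2.95
eef_pos: [516.1, -147.7, 131.9]
eef_rot: [-2.401, 1.565, 2.53]
wrist_force: [0.3, -0.1, -5.1]
finger_gap: 53.9
```

Call:
jog_arm(moves=[[[0, 0, 25, 0, 0, 0], [0, 0, 0, 0, 0, 0], [0, 0, 0, 0, 0, 0], [0, 0, 0, 0, 0, 0]]])

```text
clock: 3.35
eef_pos: [516.2, -147.8, 159.0]
eef_rot: [-2.572, 1.568, 2.359]
wrist_force: [-1.6, 0.3, -5.9]
finger_gap: 53.6
```

```bash
python3 -c "
from h import *
rot_to()"
```

```text
3.35 pos [ 516.2 -147.8  159. ] x [-0.002  0.002 -1.   ] z [ 0.217 -0.976 -0.003] F [-1.58  0.32 -5.88] M [ 0.011 -0.002  0.016] gap 53.6
rotvec deg [  -0.2    0.2 -179.7]
rotvec deg [-0.1 -0.1  0.3]
```

Call:
jog_arm(moves=[[[0, 0, 0, -1.9, 8.3, 0], [0, 0, 0, -1.9, 8.3, 0], [0, 0, 0, -1.9, 8.3, 0], [0, 0, 0, -1.9, 8.3, 0], [0, 0, 0, 0, 0, 0]]])

```text
clock: 3.85
eef_pos: [513.4, -147.6, 150.2]
eef_rot: [-1.573, 0.954, -2.926]
wrist_force: [-0.2, 0.7, -5.5]
finger_gap: 54.0
```

Call:
jog_arm(moves=[[[0, 0, 0, 0, 0, 0], [0, 0, 0, 0, 0, 0], [0, 0, 0, 0, 0, 0]]])

```text
clock: 4.15
eef_pos: [512.8, -147.6, 147.5]
eef_rot: [-1.576, 0.958, -2.929]
wrist_force: [0.1, 0.1, -4.6]
finger_gap: 53.7
```

```bash
python3 -c "
from h import *
rot_to()"
```

```text
4.15 pos [ 512.8 -147.6  147.5] x [-0.562 -0.121 -0.818] z [ 0.215 -0.977 -0.003] F [ 0.1   0.06 -4.56] M [ 0.194 -0.745  0.033] gap 53.7
rotvec deg [ -53.   -11.6 -171.3]
rotvec deg [  7.5 -34.3   0.3]
```

Call:
jog_arm(moves=[[[0, 0, 0, 1.8, -8.3, 0], [0, 0, 0, 1.8, -8.3, 0], [0, 0, 0, 1.8, -8.3, 0], [0, 0, 0, 1.8, -8.3, 0], [0, 0, 0, 0.3, -1.4, 0]]])

```text
clock: 4.65
eef_pos: [512.1, -148.3, 149.7]
eef_rot: [1.376, 1.547, 0.02]
wrist_force: [-0.2, 0.1, -5.0]
finger_gap: 54.1
```

Call:
jog_arm(moves=[[[0, 0, 0, 0, 0, 0], [0, 0, 0, 0, 0, 0], [0, 0, 0, 0, 0, 0]]])

```text
clock: 4.95
eef_pos: [511.0, -149.1, 152.1]
eef_rot: [1.308, 1.544, -0.05]
wrist_force: [-0.3, -0.9, -5.4]
finger_gap: 53.6
```

```bash
python3 -c "
from h import *
rot_to()"
```

```text
4.95 pos [ 511.  -149.1  152.1] x [ 0.027 -0.001 -1.   ] z [ 0.211 -0.977  0.007] F [-0.32 -0.94 -5.42] M [0.023 0.057 0.007] gap 53.6
rotvec deg [ 2.400e+00 -1.000e-01 -1.794e+02]
rotvec deg [0.1 1.5 0.6]
```

Call:
jog_arm(moves=[[[0, 0, 0, 1.8, -8.3, 0], [0, 0, 0, 1.8, -8.3, 0], [0, 0, 0, 1.8, -8.3, 0], [0, 0, 0, 1.8, -8.3, 0], [0, 0, 0, 0, 0, 0]]])

```text
clock: 5.45
eef_pos: [512.5, -147.3, 151.1]
eef_rot: [1.563, 0.975, 0.207]
wrist_force: [-0.1, -1.2, -4.9]
finger_gap: 53.7
```

Call:
jog_arm(moves=[[[0, 0, 0, 0, 0, 0], [0, 0, 0, 0, 0, 0], [0, 0, 0, 0, 0, 0]]])

```text
clock: 5.75
eef_pos: [513.3, -147.3, 151.3]
eef_rot: [1.564, 0.983, 0.21]
wrist_force: [0.2, -0.3, -4.5]
finger_gap: 53.6
```

```bash
python3 -c "
from h import *
rot_to()"
```

```text
5.75 pos [ 513.3 -147.3  151.3] x [ 0.542  0.115 -0.832] z [ 0.214 -0.977  0.004] F [ 0.16 -0.34 -4.51] M [-0.201  0.726  0.   ] gap 53.6
rotvec deg [  50.8   11.  -171.9]
rotvec deg [-7.1 32.9  0.4]
```

```bash
cat >> h.py <<'E'
def avg(n=8):
    L=[];n_=np.array([-.22,.975,0])
    for i in range(n):
        manip.camera('side'); s=manip.read_state(); L.append(np.r_[s['moment']@n_,s['wrist_force']])
    L=np.array(L); R=Ro.from_euler('xyz',s['eef_rot']).as_matrix()
    t=R[:,0]@np.array([.975,.22,0]); print('M about case y',L[:,0].mean().round(3),'sd',L[:,0].std().round(3),'tilt',t.round(4),'corrected',(L[:,0].mean()-1.36*t).round(3),'F',L[:,1:].mean(0).round(2))
E
echo
```

Call:
jog_arm(moves=[[[0, 0, 0, -1.8, 8.3, 0], [0, 0, 0, -1.8, 8.3, 0], [0, 0, 0, -1.8, 8.3, 0], [0, 0, 0, -1.8, 8.0, 0], [0, 0, 0, 0, 0, 0]]])

```text
clock: 6.25
eef_pos: [515.1, -148.2, 152.9]
eef_rot: [0.475, 1.556, -0.884]
wrist_force: [0.5, 0.7, -5.4]
finger_gap: 54.1
```

Call:
jog_arm(moves=[[[0, 0, 0, 0, 0, 0], [0, 0, 0, 0, 0, 0]]])

```text
clock: 6.45
eef_pos: [515.6, -147.8, 152.3]
eef_rot: [0.7, 1.553, -0.658]
wrist_force: [-0.4, -0.2, -5.5]
finger_gap: 53.7
```

```bash
python3 -c "
from h import *
avg();rot_to()"
```

```text
M about case y 0.013 sd 0.021 tilt 0.0093 corrected 0.0 F [-0.27  0.03 -4.67]
6.85 pos [ 515.6 -148.   152.6] x [ 0.012 -0.011 -1.   ] z [ 0.211 -0.977  0.013] F [-0.25  0.39 -4.6 ] M [ 0.018  0.007 -0.038] gap 54.0
rotvec deg [   1.1   -1.  -179.4]
rotvec deg [0.6 0.7 0.6]
```

Case A's moment is symmetric: it reads 0.000 corrected after the tilts, where a loose core would give ±0.09, so its core is fast. I'll set it back down.

Call:
jog_arm(moves=[[[2, 0.5, -40, 0.6, 0.7, 0.6], [0, 0, -40, 0, 0, 0], [0, 0, -20, 0, 0, 0], [0, 0, 0, 0, 0, 0], [0, 0, 0, 0, 0, 0]]])

```text
clock: 7.35
eef_pos: [518.3, -148.1, 51.7]
eef_rot: [1.032, 1.566, -0.316]
wrist_force: [0.0, 0.2, -4.1]
finger_gap: 53.5
```

```bash
python3 -c "
from h import *
rot_to()"
```

```text
7.35 pos [ 518.3 -148.1   51.7] x [ 0.005 -0.002 -1.   ] z [ 0.221 -0.975  0.003] F [ 0.02  0.23 -4.1 ] M [ 0.039 -0.08   0.021] gap 53.5
rotvec deg [ 4.0e-01 -1.0e-01 -1.8e+02]
rotvec deg [0.1 0.3 0. ]
```

Call:
jog_arm(moves=[[[0, 0, -10, 0, 0, 0], [0, 0, -5, 0, 0.3, 0], [0, 0, -2.5, 0, 0, 0], [0, 0, 0, 0, 0, 0], [0, 0, 0, 0, 0, 0]]])

```text
clock: 7.85
eef_pos: [520.3, -148.8, 36.7]
eef_rot: [0.714, 1.565, -0.633]
wrist_force: [-0.3, -0.0, -5.0]
finger_gap: 53.6
```

Call:
jog_arm(moves=[[[0, 0, 0, 0, 0, 0], [0, 0, 0, 0, 0, 0], [0, 0, 0, 0, 0, 0], [0, 0, 0, 0, 0, 0], [0, 0, 0, 0, 0, 0]]], gripper=1)

```text
clock: 8.35
eef_pos: [521.7, -149.2, 38.8]
eef_rot: [0.835, 1.561, -0.513]
wrist_force: [-0.0, -0.3, -0.0]
finger_gap: 90.2
```

Call:
jog_arm(moves=[[[0, 0, 30, 0, 0, 0], [0, 0, 40, 0, 0, 0], [0, 0, 40, 0, 0, 0], [0, 40, 20, 0, 0, 0], [-10, 45, 10, 0, 0, 0]]])

```text
clock: 8.85
eef_pos: [510.2, -65.3, 182.1]
eef_rot: [0.804, 1.564, -0.549]
wrist_force: [0.6, 0.1, -0.7]
finger_gap: 93.8
```

```bash
python3 -c "
from h import *
rot_to()
im,d,p=cam('wrist','w2.png');fit(np.load('pics/w2.png.npz'))"
```

```text
8.85 pos [510.2 -65.3 182.1] x [ 0.006 -0.004 -1.   ] z [ 0.216 -0.976  0.005] F [ 0.62  0.08 -0.69] M [ 0.06  -0.03  -0.007] gap 93.8
rotvec deg [   0.5   -0.3 -179.6]
rotvec deg [0.2 0.3 0.4]
[ 311  112   66  128 6682] ((536.7763671875, -144.6063232421875), (117.99188232421875, 54.840171813964844), 12.964183807373047) 54.08901656898604
[  48  121   75  119 7132] ((481.8705139160156, 84.72651672363281), (111.33409881591797, 54.60921859741211), 12.740264892578125) 54.41195249819497
[ 171  139   62  101 5800] ((497.5142822265625, -20.586929321289062), (94.46553802490234, 54.25932312011719), 12.830023765563965) 54.32622396269376
```

View pics/w2.png

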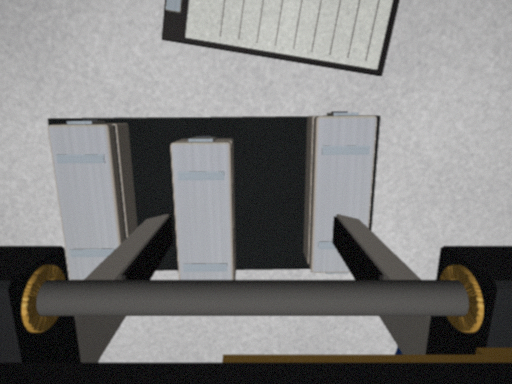

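Case A lies flat again, its top at z of 54 and centred near (343,190) px. Case B is at (205,210) px, which works out to a centre near (468.5,-27) mm. I'm going to B.

Call:
jog_arm(moves=[[[-21, 19, -10, 0.2, 0.3, 0.4], [-21, 19, -25, 0, 0, 0], [0, 0, -40, 0, 0, 0], [0, 0, -35, 0, 0, 0], [0, 0, 0, 0, 0, 0]]])

```text
clock: 9.4
eef_pos: [465.6, -18.0, 73.6]
eef_rot: [1.355, 1.562, 0.016]
wrist_force: [0.2, -0.2, 0.4]
finger_gap: 93.9
```

```bash
python3 -c "
from h import *
rot_to()"
```

```text
9.4 pos [465.6 -18.   73.6] x [ 0.009  0.    -1.   ] z [ 0.23  -0.973  0.002] F [ 0.24 -0.24  0.35] M [ 0.005 -0.026 -0.036] gap 93.9
rotvec deg [ -0.8  -0.  179.5]
rotvec deg [-0.   0.5 -0.5]
```

Call:
jog_arm(moves=[[[3, -9, -10, 0, 0.5, -0.5], [0, 0, -20, 0, 0, 0], [0, 0, -11, 0, 0, 0], [0, 0, 0, 0, 0, 0]]])

```text
clock: 9.8
eef_pos: [471.3, -27.9, 36.2]
eef_rot: [1.232, 1.567, -0.115]
wrist_force: [0.0, 0.9, -0.4]
finger_gap: 93.4
```

Call:
jog_arm(moves=[[[0, 0, 0, 0, 0, 0], [0, 0, 0, 0, 0, 0], [0, 0, 0, 0, 0, 0], [0, 0, 0, 0, 0, 0], [0, 0, 0, 0, 0, 0]]], gripper=-1)

```text
clock: 10.3
eef_pos: [473.1, -28.0, 40.0]
eef_rot: [1.223, 1.562, -0.124]
wrist_force: [0.6, -0.3, -0.1]
finger_gap: 57.3
```

Call:
jog_arm(moves=[[[0, 0, 0, 0, 0, 0], [0, 0, 0, 0, 0, 0], [0, 0, 20, 0, 0, 0], [0, 0, 40, 0, 0, 0], [0, 0, 40, 0, 0, 0]]])

```text
clock: 10.8
eef_pos: [468.9, -27.5, 136.9]
eef_rot: [-1.94, 1.566, 2.995]
wrist_force: [0.2, -0.2, -4.4]
finger_gap: 53.8
```

Call:
jog_arm(moves=[[[0, 0, 35, 0, 0, 0], [0, 0, 0, 0, 0, 0], [0, 0, 0, 0, 0, 0]]])

```text
clock: 11.1
eef_pos: [469.3, -27.5, 176.4]
eef_rot: [-1.876, 1.571, 3.06]
wrist_force: [-0.5, -0.5, -5.1]
finger_gap: 53.5
```

```bash
python3 -c "
from h import *
avg();rot_to()"
```

```text
M about case y -0.026 sd 0.031 tilt -0.0007 corrected -0.025 F [-0.33  0.01 -4.32]
11.5 pos [469.6 -27.5 176.4] x [-0.001  0.    -1.   ] z [ 0.222 -0.975 -0.   ] F [ 0.55 -0.47 -4.29] M [ 0.023  0.029 -0.013] gap 53.6
rotvec deg [ 1.0e-01 -0.0e+00  1.8e+02]
rotvec deg [-0. -0. -0.]
```

Call:
jog_arm(moves=[[[0, 0, 0, -1.8, 8.3, 0], [0, 0, 0, -1.8, 8.3, 0], [0, 0, 0, -1.8, 8.3, 0], [0, 0, 0, -1.8, 8.3, 0], [0, 0, 0, 0, 0, 0]]])

```text
clock: 12.0
eef_pos: [469.5, -27.7, 175.5]
eef_rot: [-1.577, 0.96, -2.926]
wrist_force: [0.5, -0.2, -4.8]
finger_gap: 53.4
```

Call:
jog_arm(moves=[[[0, 0, 0, 0, 0, 0], [0, 0, 0, 0, 0, 0], [0, 0, 0, 0, 0, 0]]])

```text
clock: 12.3
eef_pos: [469.6, -27.7, 174.9]
eef_rot: [-1.578, 0.965, -2.927]
wrist_force: [-1.0, 0.4, -4.1]
finger_gap: 53.5
```

Call:
jog_arm(moves=[[[0, 0, 0, 1.8, -8.3, 0], [0, 0, 0, 1.8, -8.3, 0], [0, 0, 0, 1.8, -8.3, 0], [0, 0, 0, 1.8, -8.0, 0], [0, 0, 0, 0, 0, 0]]])

```text
clock: 12.8
eef_pos: [468.8, -28.1, 177.1]
eef_rot: [0.864, 1.566, -0.487]
wrist_force: [-0.6, -0.2, -4.5]
finger_gap: 53.6
```

Call:
jog_arm(moves=[[[0, 0, 0, 0, 0, 0], [0, 0, 0, 0, 0, 0]]])

```text
clock: 13.0
eef_pos: [468.4, -28.5, 178.5]
eef_rot: [0.264, 1.567, -1.087]
wrist_force: [-0.2, -0.3, -4.0]
finger_gap: 53.9
```

```bash
python3 -c "
from h import *
avg();rot_to()"
```

```text
M about case y 0.067 sd 0.016 tilt 0.0019 corrected 0.064 F [-0.01 -0.24 -4.41]
13.4 pos [468.4 -28.4 177.9] x [ 0.003 -0.003 -1.   ] z [ 0.218 -0.976  0.003] F [-0.48  0.07 -4.09] M [0.008 0.07  0.083] gap 53.8
rotvec deg [   0.2   -0.3 -179.8]
rotvec deg [0.2 0.2 0.2]
```

Case B's moment shifted by +0.09 N m after the tilt, which looks like the loose core. I'll tilt the other way to confirm.

Call:
jog_arm(moves=[[[0, 0, 0, 1.8, -8.3, 0], [0, 0, 0, 1.8, -8.3, 0], [0, 0, 0, 1.8, -8.3, 0], [0, 0, 0, 1.8, -8.3, 0], [0, 0, 0, 0, 0, 0]]])

```text
clock: 13.9
eef_pos: [468.5, -28.5, 177.3]
eef_rot: [1.554, 0.968, 0.201]
wrist_force: [0.4, -0.5, -3.6]
finger_gap: 53.6
```

Call:
jog_arm(moves=[[[0, 0, 0, 0, 0, 0], [0, 0, 0, 0, 0, 0], [0, 0, 0, 0, 0, 0]]])

```text
clock: 14.2
eef_pos: [469.4, -28.8, 178.1]
eef_rot: [1.554, 0.976, 0.202]
wrist_force: [0.2, 0.1, -4.5]
finger_gap: 54.1
```

Call:
jog_arm(moves=[[[0, 0, 0, -1.8, 8.3, 0], [0, 0, 0, -1.8, 8.3, 0], [0, 0, 0, -1.8, 8.3, 0], [0, 0, 0, -1.8, 8.3, 0], [0, 0, 0, 0, 0, 0]]])

```text
clock: 14.7
eef_pos: [471.7, -30.5, 180.0]
eef_rot: [-0.448, 1.549, -1.804]
wrist_force: [0.6, 1.0, -4.7]
finger_gap: 53.5
```

Call:
jog_arm(moves=[[[0, 0, 0, 0, 0, 0], [0, 0, 0, 0, 0, 0]]])

```text
clock: 14.9
eef_pos: [472.3, -30.3, 179.4]
eef_rot: [-0.24, 1.55, -1.596]
wrist_force: [0.9, -0.5, -4.1]
finger_gap: 53.5
```

```bash
python3 -c "
from h import *
avg();rot_to()"
```

```text
M about case y -0.104 sd 0.025 tilt -0.0069 corrected -0.095 F [-0.07  0.04 -4.36]
15.3 pos [472.2 -30.4 179.7] x [-0.002 -0.021 -1.   ] z [ 0.213 -0.977  0.02 ] F [ 1.41 -0.   -5.23] M [ 0.062 -0.119 -0.007] gap 53.5
rotvec deg [  -0.2   -1.9 -179.5]
rotvec deg [ 1.2 -0.1  0.5]
```

The moment swings from +0.064 to -0.095 N m, so case B is the rattling one. I'll carry it to the clipboard's middle, (688,-57). The averaged corners give 112x222 mm, which matches the listed size.

Call:
jog_arm(moves=[[[20, -3, 0, 1.2, -0.1, 0.5], [35, -4, 2, 0, 0, 0], [40, -5, 2, 0, 0, 0], [40, -5, 2, 0, 0, 0], [35, -4, 0, 0, 0, 0]]])

```text
clock: 15.8
eef_pos: [645.2, -52.0, 186.9]
eef_rot: [1.712, 1.569, 0.364]
wrist_force: [0.5, -0.6, -3.3]
finger_gap: 53.6
```

Call:
jog_arm(moves=[[[25, -3, 0, 0, 0, 0], [15, -2, 0, 0, 0, 0], [7, -1, 0, 0, 0, 0], [0, 0, 0, 0, 0, 0], [0, 0, 0, 0, 0, 0]]])

```text
clock: 16.3
eef_pos: [696.3, -59.0, 183.0]
eef_rot: [-2.684, 1.569, 2.251]
wrist_force: [0.2, 0.2, -5.0]
finger_gap: 53.4
```

```bash
python3 -c "
from h import *
avg(3);rot_to()"
```

```text
M about case y -0.091 sd 0.021 tilt -0.0 corrected -0.091 F [-0.38 -0.18 -4.44]
16.45 pos [696.3 -58.9 183.6] x [-0.     0.001 -1.   ] z [ 0.221 -0.975 -0.001] F [-0.12 -0.46 -4.16] M [ 0.028 -0.114 -0.049] gap 53.6
rotvec deg [-0.0e+00  1.0e-01 -1.8e+02]
rotvec deg [-0.1 -0.   0. ]
```

Call:
jog_arm(moves=[[[-6, 2, 0, 0, 0, 0], [0, 0, 0, 0, 0, 0], [0, 0, 0, 0, 0, 0], [0, 0, 0, 0, 0, 0], [0, 0, 0, 0, 0, 0]]])

```text
clock: 16.95
eef_pos: [689.0, -56.5, 184.9]
eef_rot: [2.086, 1.569, 0.738]
wrist_force: [0.3, 1.4, -3.8]
finger_gap: 53.5
```

```bash
python3 -c "
from h import *
s,R=st(); print(abs(s['qd']).max())
cam('side','s2.png'); cam('top','t2.png')
cv2.imwrite('pics/f.png',np.hstack([cv2.imread('pics/s2.png')[60:310,120:470],cv2.imread('pics/t2.png')[90:340,100:450]]))
f=np.load('pics/t2.png.npz');d=f['d'];R=cv2.Rodrigues(f['rvec'])[0];v,u=np.mgrid[:384,:512]
W=(np.stack([(u-f['cx'])/f['fx']*d,(v-f['cy'])/f['fy']*d,d],-1)-f['tvec'].ravel())@R
m=((W[...,2]>42)&(W[...,2]<70)&(d>0)&(v<245)&(v>160)&(u>200)&(u<340)).astype(np.uint8)
n,l,s,c=cv2.connectedComponentsWithStats(m)
for i in range(1,n):
    if s[i,4]>200: P=W[l==i]; print(cv2.minAreaRect(P[:,:2].astype(np.float32)),P[:,2].std())
"
```

```text
16.95 pos [689.  -56.5 184.9] x [ 0.001  0.001 -1.   ] z [ 0.221 -0.975 -0.001] F [ 0.26  1.37 -3.77] M [ 0.053 -0.072 -0.004] gap 53.5
0.0035618142684678937
((517.935302734375, -164.17823791503906), (47.375892639160156, 154.43321228027344), 89.61331939697266) 2.8834386246461245
((462.8042907714844, 81.77288818359375), (152.59039306640625, 54.00039291381836), 12.157593727111816) 3.215943984560732
```

View pics/f.png

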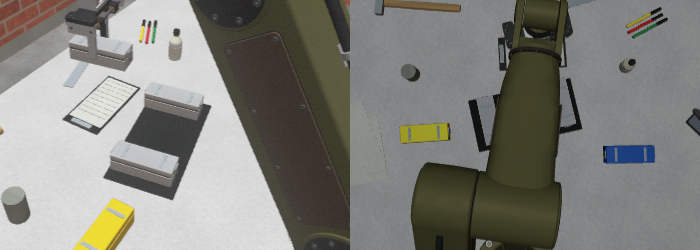

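The side view shows the case held level, with the other two flat on the mat at about (173,98) and (145,162) px. The dropper at (175,43) and the stub at (15,205) are still standing. I'm handing in.

```bash
python3 -c "
from h import *
manip.sign_off(); st()"
```

```text
the job is handed in; nothing more can be done
the job is handed in; nothing more can be done
```

The rattling case is the middle one of the three, and I handed in while holding it level over the clipboard. The sign-off gives no verdict, so I don't know the judged result.

- **Right-hand case:** I tilted it about 34° each way, off the table. Its levelled moment was 0.00 N m after the second tilt, so its core is packed fast. I set it back flat on the mat, and its top then measured 54 mm high.
- **Middle case:** I tilted it the same way. Its levelled moment swung from +0.064 to −0.095 N m, so this one has the loose core.
- **Left-hand case:** I never picked it up, because the middle one was already clear. It still lies flat where it started.

**Final state:** the gripper's grasp point, at the middle of the case, was at (689, −57, 185) mm; I measured the clipboard's middle at about (688, −57). The tool was within 0.1° of vertical, the joints were still, and the finger opening was 53.5 mm with a set grip of 50 N. The robot's clock read about 17 s at hand-in.

**Last checks:** the side view showed the other two cases flat and the dropper bottle and stub standing. By their measured positions, both cases are over 190 mm from the clipboard's middle. In the last top view the arm partly hid the right-hand case, so its fit there (y −164 mm instead of −147, rotated) is not reliable. I went by the earlier wrist view and the side picture for that case.

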